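Load a carving blank into the spring holder

TASK

Pick the flat wooden blank off its riser block and load it in the sprung two-jaw holder: slip one end under a jaw's lip at a slant, push that jaw back against its spring, lower the other end past the opposite lip, and let the springs centre it, so that it ends released, level and square with both ends held under the lips. Be gentle: the holder must never take more than about 25 N, so do not ram a jaw on its stop or force the blank down on a lip. Leave the things around the work where they stand.

Things in the scene. Friction and masses are not known exactly. Their poses are not given: they have to be found in the camera images.
- blank: Flat rectangular wooden carving blank, 110 (its x) x 50 (its y) x 10 mm (z), about 45 g, with a shallow rosette drawn on the middle of its top. Origin: centre of its underside, z up. It lies loose, centred and lengthwise on the riser. Either end may go first; the best grip is across the 50 mm width at mid length.
- riser: Fixed dark wooden block 75 (x) x 26 (y) x 30 mm high on which the blank lies. Origin: centre of its underside.
- holder: Sprung two-jaw holder, fixed. Origin: centre of the underside of its dark steel base plate, 250 (x) x 64 (y) x 12 mm. Two mirror-image jaws, 40 mm wide, face each other along its x axis; their shared carriage is clamped off-centre by -8 to +8 mm along x: not measured, to be found by feel. Wider than the jaws, only the plate stands there. End blocks 51 mm high; plunger knobs reach 125 mm from the middle.
- holder_seat (a point): Point on the holder's middle axis at ledge height (35 mm above the bench), where the middle of the seated blank's underside lies if the carriage offset is 0. At rest the jaws' upright back walls stand 104 mm apart (blank: 110 mm), each 52 mm from the carriage's middle. Seated, each jaw is pushed back 3 mm and holds the blank with 4.5 N.
- holder_jaw_a (a point): Foot of the back wall of the jaw at the holder's +x end, on its ledge top (35 mm above the bench), drawn for carriage offset 0 and the jaw at rest. The ledge reaches 30 mm inward from the wall, the lip above it 5 mm inward, from 49 to 54 mm above the bench (slot 14 mm high). This is a fixed mark: it follows neither carriage nor jaw.
- holder_jaw_b (a point): The same mark for the jaw at the -x end. Either jaw slides outward up to 17 mm, to a hard stop; its spring gives 3 N at rest plus 0.5 N per mm. With one jaw pushed back over 11 mm (8.5 N) a level blank clears the other jaw's lip. Before that the blank must slant, far end raised about 0.22 rad (0.18 to 0.28), to stand clear over that lip.
- pot: Bystander: open steel pot, 64 mm across, 75 mm high. Origin: centre of its underside.
- oil: Bystander: small amber jar, 44 mm across, 85 mm high. Origin: centre of its underside.
- mallet: Bystander: carver's mallet standing on its 60 mm wide head, 136 mm high. Origin: centre of its underside.

How it is judged:
On the way:
1. The blank, held at a slant, is pushed into one jaw against its spring (contact force between blank and holder above 5 N and angle between the z axis of blank and the z axis of holder, either way round above 0.08 rad and x of blank in the frame of holder between -0.035 and 0.035 m and y of blank in the frame of holder between -0.015 and 0.015 m and z of blank in the frame of holder below 0.075 m), for 0.1 s.
At the end, for the whole second after the job is handed in: The blank is clasped by both jaws (over 6 N in all), at rest: underside 33 to 40 mm above the bench (both ends in the slots), level within 0.05 rad, square to the holder within 0.07 rad, within 10 mm of its axis and 11 mm of the base plate's middle (z of blank in the frame of holder between 0.033 and 0.04 m and angle between the z axis of blank and the z axis of holder, either way round below 0.05 rad and angle between the x axis of blank and the x axis of holder, either way round below 0.07 rad and y of blank in the frame of holder between -0.01 and 0.01 m and x of blank in the frame of holder between -0.011 and 0.011 m and contact force between blank and holder above 6 N and linear speed of blank below 0.01 m/s); the robot touches nothing.
It fails at once if The blank pressed on the holder with more than 30 N (rammed on the stop or forced on a lip) (contact force between blank and holder above 30 N).
It fails at once if The gripper or arm pressed on the holder with more than 30 N (contact force between any of the fingers, the arm and holder above 30 N).
It fails at once if The pot was displaced by more than 20 mm (distance of pot from where it was at the start of the episode above 0.02 m).
It fails at once if The oil was displaced by more than 20 mm (distance of oil from where it was at the start of the episode above 0.02 m).
It fails at once if The mallet was displaced by more than 20 mm (distance of mallet from where it was at the start of the episode above 0.02 m).
It also fails if it takes over 54 s, if anything falls off the work surface, if the arm or the gripper's body presses on something with over 40 N, if the wrist force passes 120 N, or if a joint passes its speed limit or range.

ROBOT

A 6-joint arm with a two-finger parallel gripper is mounted at the origin on the work surface. World frame = base frame: x ahead of the robot, y to its left, z up, the work surface at z = 0. Lengths are in m, angles in rad, forces in N, time in s.
With the tool pointing down it reaches from about 0.35 to 0.975 m from the base axis. Payload 4.9 kg.
Tool frame: the origin (TCP) lies on the mounting face of the last link; the fingertips stand 173 mm ahead of it and the grasp point (between the pads) lies 155 mm ahead of it; z points along the fingers, y is the line along which they close (so a half turn about z gives the same grasp; the last joint's range is limited). The gripper opens to 85 mm and grips with 20 to 120 N. Pads are 22 mm wide; open, the fingers measure 114 mm over their backs; the gripper's body (76 mm by 85 mm) begins 54 mm behind the grasp point. The pads swing forward as they close: fully open they stand 13 mm farther back than shut.
Start: joints at [-1.25, 0.053, 1.613, -0, 1.476, -0.119], TCP at [0.266, -0.566, 0.405] pointing down, gripper open.
Joint ranges: [-3.01, 3.01], [-1.01, 2.22], [0.06, 2.58], [-1.02, 4.17], [0.09, 2.62], [-3.14, 3.14]. Speed limits (rad/s): [2.57, 2.57, 3.14, 3.14, 3.14, 3.14].

INTERFACE

Orientations are given as a rotation vector (axis times angle).
In Python, from station import monitor, eyes, finish_job gives the robot as it stands. The module is installed in compiled form; this text tells all that it offers.
- The arm moves only by the tool step_arm, never from a script. Its argument "commands" is a list of rows, each a list of 3 entries, a list of its own where there are three numbers: the opening in per cent of the stroke, from 0 (shut) to 100 (fully open), then the shift along the tool's x, y, z in mm, then the turn about the tool's z in degrees. In form: [[hand, [x, y, z], yaw], ...]. A call has 1 to 12 rows; each row is the pose to reach, as a shift and turn from the pose commanded when the call began, along the tool's axes at that moment; what a row does not reach only later rows make up. A row lasts 1/8 s, in which the tool goes at most 62.5 mm and 10.7 degrees, less where a joint would pass 70% of its speed; a pose out of reach is approached as far as the arm can. A call with a gripper value outside its range is refused whole. The fingers move at their own pace and stop on an object; "squeeze" is the grip in N (left out, the last holds). Time passes only in rows, so rows that repeat a pose let the fingers close. It gives the time, the measured TCP pose, the force, the opening and the grip force at its end, in the units of the state.
- monitor.get_obs(): the state, without advancing time (a new reading comes with each control period).
- eyes.get_image(name): name is "scene" or "top"; returns the picture (480x640x3 uint8, red, green, blue); there is no depth.
- eyes.camera_info(name): a dict with "camera_matrix" (3x3 intrinsics, pixels), "extrinsics" (4x4, takes a point from camera to world coordinates). Camera axes: x right, y down, z forward; pixel columns grow to the right and rows downward; lengths in m; the calibration is good to about 2 mm. A picture is of the moment at which its call begins. camera_info takes no time and is no camera call.
- finish_job(): hands the job in; it is judged then, once.
The state is a dict: "t": time; "q": joint angles; "dq": joint speeds; "effort": joint torques, N m; "tool_pos": TCP position; "tool_rot": TCP orientation; "contact_force": force on the tool from outside, world axes, zero at the start; "wrist_torque": the same for the moment, N m; "opening": finger opening in m; "grip_force": force on a finger pad.
Only numpy, scipy, OpenCV 4.12 (cv2) and the standard library are available. Lean on these libraries where they do the work, as an engineer would, in place of code of your own. Each camera call takes 0.05 s, during which the arm holds its last target. There are 200 camera calls.

## Working session

There is one attempt and no reset: what is moved stays moved. The work goes in short steps, Python scripts to look and compute and a tool call to move; the robot and the scene stay as the last step left them, time stands still between calls to the robot, and variables do not carry over. Pictures are saved under pics/ and viewed, at most 10 in all, crops included, and the job is handed in when it is done.

Besides the shell and the picture viewer there is one more tool, called after ">>>" as name(argument=value, ...), one argument or row to a line, values as JSON. step_arm: Moves the arm, as the interface text tells. Its arguments: {"type":"object","properties":{"commands":{"type":"array"},"squeeze":{"type":"number"}},"required":["commands"]}

```bash
mkdir -p pics
cat > h.py <<'E'
import numpy as np, cv2
from station import monitor, eyes, finish_job
from scipy.spatial.transform import Rotation as R
def cam(n):
    c=eyes.camera_info(n); return np.array(c["camera_matrix"]),np.array(c["extrinsics"])
def ray(n,uv,z):
    K,T=cam(n); d=T[:3,:3]@np.linalg.inv(K)@np.array([uv[0],uv[1],1.]); o=T[:3,3]
    return o+d*(z-o[2])/d[2]
def proj(n,p):
    K,T=cam(n); q=K@(T[:3,:3].T@(np.array(p)-T[:3,3])); return q[:2]/q[2]
def snap(n,f):
    im=np.array(eyes.get_image(n)); cv2.imwrite('pics/'+f,im[...,::-1]); return im
E
python3 - <<'E'
from h import *
for n in("top","scene"):
    snap(n,n+"0.png"); K,T=cam(n); print(K.round(1),T.round(3))
o=monitor.get_obs()
for k,v in o.items(): print(k,np.round(v,4))
E
```

```text
[[519.4   0.  313.5]
 [  0.  519.4 244.4]
 [  0.    0.    1. ]] [[-0.01  -0.982  0.191  0.491]
 [-1.     0.006 -0.021  0.017]
 [ 0.019 -0.191 -0.981  0.786]
 [ 0.     0.     0.     1.   ]]
[[444.9   0.  316.9]
 [  0.  444.9 242.8]
 [  0.    0.    1. ]] [[-0.11   0.676 -0.729  1.115]
 [ 0.994  0.064 -0.091  0.049]
 [-0.014 -0.734 -0.679  0.502]
 [ 0.     0.     0.     1.   ]]
t 0.1
q [-1.25    0.0533  1.6142  0.      1.476  -0.119 ]
dq [ 0.0013 -0.002  -0.0041  0.0002  0.0004 -0.0017]
effort [ 4.00000e-04 -3.94904e+01 -3.71362e+01 -1.00000e-04  3.90000e-03
 -0.00000e+00]
tool_pos [ 0.266  -0.5653  0.4036]
tool_rot [-3.0641e+00 -6.8490e-01  3.0000e-04]
contact_force [ 0.6542 -0.8447 -0.0127]
wrist_torque [ 0.0319 -0.0259  0.0325]
grip_force 0.0
opening 0.0853
```

View pics/top0.png

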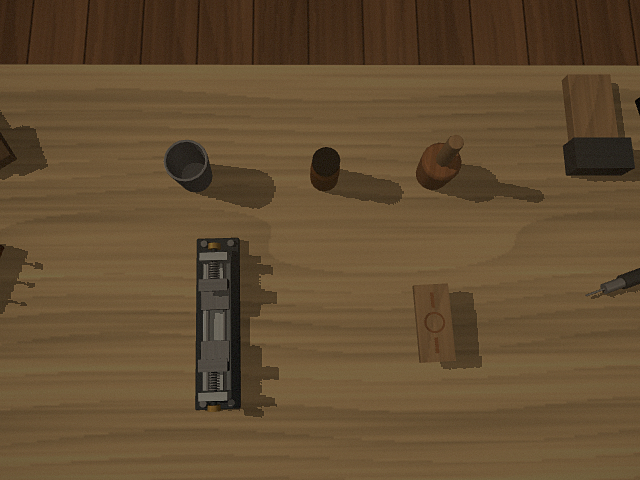

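View pics/scene0.png

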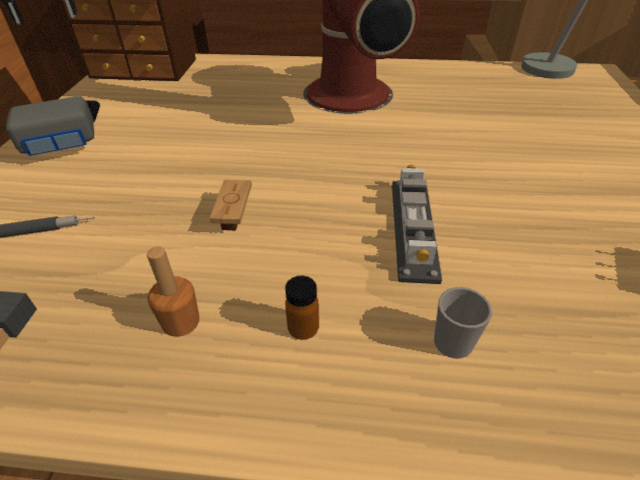

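The top view shows the holder at u≈197–240, v≈238–410, lying along world x. The blank is at u≈414–455, v≈284–362. The pot (188,165), oil (325,168) and mallet (440,165) stand well ahead of both. Next I'll zoom in for the corners.

Run:
```python
from h import *
t=cv2.imread('pics/top0.png'); s=cv2.imread('pics/scene0.png')
def crop(im,u,v,w,h,f): return cv2.resize(im[v:v+h,u:u+w],None,fx=f,fy=f,interpolation=cv2.INTER_CUBIC)
C=np.zeros((600,800,3),np.uint8)
def put(c,x,y): C[y:y+c.shape[0],x:x+c.shape[1]]=c
put(crop(t,190,230,60,190,3),0,0)       # u=190+x/3, v=230+y/3
put(crop(t,405,275,60,100,5),190,0)     # u=405+(x-190)/5, v=275+y/5
put(crop(s,385,160,60,130,4),500,0)     # u=385+(x-500)/4
C=cv2.convertScaleAbs(C,alpha=1.6,beta=10)
cv2.imwrite('pics/c1.png',C)
# edge-based refinement of blank: colour mask vs table
hsv=cv2.cvtColor(t,cv2.COLOR_BGR2HSV)
for p in [(435,300),(400,320),(430,350),(465,330),(218,300),(205,300),(250,300)]: print(p,hsv[p[1],p[0]],t[p[1],p[0]])
```

```text
(435, 300) [ 14 137  91] [42 65 91]
(400, 320) [ 17 129 107] [ 53  84 107]
(430, 350) [ 16 130 100] [ 49  76 100]
(465, 330) [ 16 128  74] [37 57 74]
(218, 300) [15 45 79] [65 72 79]
(205, 300) [21 40 83] [70 79 83]
(250, 300) [ 16 134  82] [39 62 82]
```

View pics/c1.png

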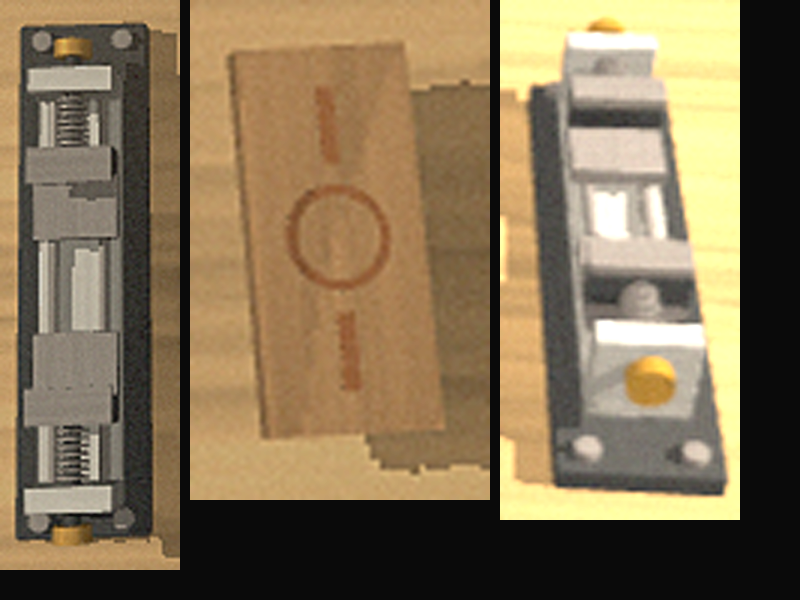

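Run:
```python
from h import *
f=lambda x,y:(190+x/3-.33,230+y/3-.33)
P=np.array([ray("top",f(*p),.012) for p in [(21,26),(146,25),(151,539),(16,539)]])
print("plate top",P.round(4).tolist(),P.mean(0).round(4), [np.linalg.norm(P[i]-P[(i+1)%4]).round(4) for i in range(4)])
d=(P[0]+P[1]-P[2]-P[3])[:2]; w=(P[0]+P[3]-P[1]-P[2])[:2]
print("yaw",np.degrees(np.arctan2(d[1],d[0])),np.degrees(np.arctan2(-w[0],w[1])))
g=lambda x,y:(405+(x-190)/5-.4,275+y/5-.4)
B=np.array([ray("top",g(*p),.04) for p in [(231,52),(405,41),(445,430),(263,438)]])
print("blank",B.round(4).tolist(),B.mean(0).round(4),[np.linalg.norm(B[i]-B[(i+1)%4]).round(4) for i in range(4)])
d=(B[0]+B[1]-B[2]-B[3])[:2]; w=(B[0]+B[3]-B[1]-B[2])[:2]
print("yaw",np.degrees(np.arctan2(d[1],d[0])),np.degrees(np.arctan2(-w[0],w[1])))
k=lambda x,y:(385+(x-500)/4-.4,160+y/4-.4)
S=np.array([ray("scene",k(*p),.012) for p in [(531,86),(557,475),(725,480)]])
print("scene plate",S.round(4).tolist(),"centre",((S[0]+S[2])/2).round(4))
for y in(146,184,387,425): print("lip",[ray("top",f(x,y),.054).round(4)[:2].tolist() for x in(25,112)])
o=monitor.get_obs(); M=R.from_rotvec(o["tool_rot"]).as_matrix(); print(M.round(3),o["tool_pos"])
```

```text
plate top [[0.6523, 0.178, 0.012], [0.6524, 0.115, 0.012], [0.4027, 0.1083, 0.012], [0.4035, 0.1723, 0.012]] [0.5277 0.1434 0.012 ] [np.float64(0.063), np.float64(0.2498), np.float64(0.064), np.float64(0.2489)]
yaw 1.428237105746371 -0.3052495793046076
blank [[0.5755, -0.1416, 0.04], [0.5783, -0.1924, 0.04], [0.4681, -0.1971, 0.04], [0.4664, -0.1455, 0.04]] [ 0.5221 -0.1691  0.04  ] [np.float64(0.0509), np.float64(0.1103), np.float64(0.0517), np.float64(0.1092)]
yaw 2.262251140684205 2.478570213672123
scene plate [[0.4047, 0.1072, 0.012], [0.6556, 0.1134, 0.012], [0.6521, 0.175, 0.012]] centre [0.5284 0.1411 0.012 ]
lip [[0.5858, 0.1656], [0.5855, 0.1247]]
lip [[0.5679, 0.165], [0.5676, 0.1243]]
lip [[0.4749, 0.162], [0.4745, 0.1223]]
lip [[0.458, 0.1615], [0.4576, 0.122]]
[[ 0.905  0.426 -0.001]
 [ 0.426 -0.905  0.002]
 [ 0.    -0.002 -1.   ]] [ 0.2660311  -0.56528443  0.40357014]
```

>>> step_arm(
  commands=[
    [100, [400, -249, 130], 23],
    [100, [400, -249, 130], 23],
    [100, [400, -249, 130], 23],
    [100, [400, -249, 130], 23],
    [100, [400, -249, 130], 23],
    [100, [400, -249, 130], 23],
    [100, [400, -249, 130], 23],
    [100, [400, -249, 130], 23],
    [100, [400, -249, 130], 23],
    [100, [400, -249, 130], 23],
    [100, [400, -249, 130], 23],
    [100, [400, -249, 130], 23],
  ],
  squeeze=30,
)

```text
t: 1.6
tool_pos: [0.5217, -0.171, 0.2752]
tool_rot: [3.141, 0.057, 0.001]
contact_force: [-0.2, 0.1, -0.3]
opening: 0.0853
grip_force: 0.0
```

```bash
cat >> h.py <<'E'
def st():
    o=monitor.get_obs(); M=R.from_rotvec(o["tool_rot"]).as_matrix()
    print("t",o["t"],"p",np.round(o["tool_pos"]*1000 if hasattr(o["tool_pos"],'shape') else np.array(o["tool_pos"])*1000,1),"yaw",round(np.degrees(np.arctan2(M[1,0],M[0,0])),2),"zax",M[:,2].round(4),"F",np.round(o["contact_force"],2),"Tq",np.round(o["wrist_torque"],2),"op",round(o["opening"]*1000,1),"g",round(o["grip_force"],1),"q6",round(o["q"][5],2))
    return o,M
E
python3 - <<'E'
from h import *
o,M=st(); snap("top","top1.png")
E
```

```text
t 1.6 p [ 521.7 -171.   275.2] yaw 2.09 zax [ 6.e-04 -4.e-04 -1.e+00] F [-0.2   0.07 -0.27] Tq [ 0.04 -0.04  0.01] op 85.3 g 0.0 q6 1.08
```

View pics/top1.png

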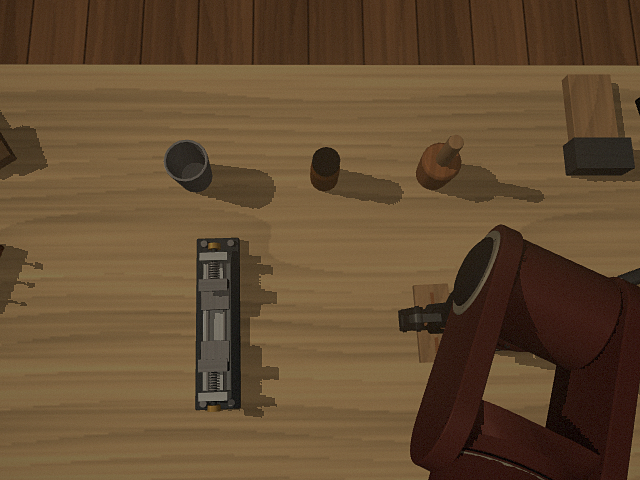

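>>> step_arm(
  commands=[
    [100, [0, -2, 45], 0],
    [100, [0, -2, 75], 0],
    [100, [0, -2, 88], 0],
    [100, [0, -2, 88], 0],
    [40, [0, -2, 88], 0],
    [40, [0, -2, 88], 0],
    [40, [0, -2, 88], 0],
    [40, [0, -2, 88], 0],
    [40, [0, -2, 88], 0],
  ],
  squeeze=30,
)

```text
t: 2.78
tool_pos: [0.5228, -0.1683, 0.1884]
tool_rot: [3.14, 0.06, 0.004]
contact_force: [-0.7, 0.0, 6.2]
opening: 0.049
grip_force: 31.9
```

```bash
python3 -c "
from h import *
st()"
```

```text
t 2.775 p [ 522.8 -168.3  188.4] yaw 2.2 zax [ 0.0025 -0.0014 -1.    ] F [-0.68  0.01  6.23] Tq [-0.02  0.15  0.01] op 49.0 g 31.9 q6 1.09
```

>>> step_arm(
  commands=[
    [40, [0, 0, -12], 0],
    [40, [0, 0, -20], 0],
    [40, [-30, 0, -20], 0],
    [40, [-60, 0, -20], 0],
    [40, [-82, 0, -20], 0],
    [40, [-82, 0, -12], 0],
    [40, [-82, 0, -6], 0],
    [40, [-82, 0, -3], 0],
  ],
  squeeze=25,
)

```text
t: 3.78
tool_pos: [0.4405, -0.171, 0.1892]
tool_rot: [-3.141, -0.061, 0.001]
contact_force: [-0.8, -0.3, -0.1]
opening: 0.0489
grip_force: 31.2
```

```bash
python3 -c "
from h import *
st(); snap('scene','s2.png'); 
im=cv2.imread('pics/s2.png')[120:300,150:390]; cv2.imwrite('pics/s2c.png',cv2.resize(im,None,fx=3,fy=3,interpolation=2))"
```

```text
t 3.775 p [ 440.5 -171.   189.2] yaw 2.22 zax [-5.e-04  4.e-04 -1.e+00] F [-0.85 -0.26 -0.07] Tq [-0.04 -0.02  0.03] op 48.9 g 31.2 q6 1.0
```

View pics/s2c.png

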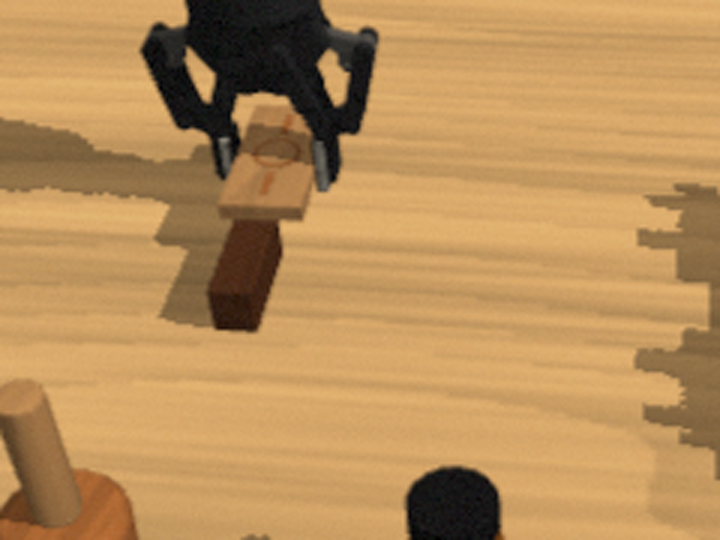

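The blank is held at mid-length, with its far end (crop y≈215) just over the riser's near edge. Now I'll lower it so the riser tilts it in the grip.

>>> step_arm(
  commands=[
    [40, [0, 0, 2], 0],
    [40, [0, 0, 4], 0],
    [40, [0, 0, 5], 0],
    [40, [0, 0, 6], 0],
  ],
  squeeze=22,
)

```text
t: 4.32
tool_pos: [0.4404, -0.1712, 0.1845]
tool_rot: [3.141, 0.061, -0.0]
contact_force: [-4.2, 1.1, 5.4]
opening: 0.0496
grip_force: 32.1
```

```bash
python3 -c "
from h import *
st()"
```

```text
t 4.325 p [ 440.4 -171.2  184.5] yaw 2.22 zax [-1.e-04 -1.e-04 -1.e+00] F [-4.2   1.08  5.44] Tq [0.2  0.36 0.05] op 49.6 g 32.1 q6 1.0
```

>>> step_arm(
  commands=[
    [40, [0, 0, 2], 0],
    [40, [0, 0, 3], 0],
    [40, [0, 0, 4], 0],
    [40, [0, 0, 5], 0],
    [40, [0, 0, 6], 0],
    [40, [0, 0, 7], 0],
    [40, [0, 0, 7], 0],
  ],
)

```text
t: 5.2
tool_pos: [0.4406, -0.1712, 0.1776]
tool_rot: [3.141, 0.061, 0.001]
contact_force: [-1.6, 1.6, 6.9]
opening: 0.0492
grip_force: 32.9
```

```bash
python3 -c "
from h import *
st()"
```

```text
t 5.2 p [ 440.6 -171.2  177.6] yaw 2.21 zax [ 9.e-04 -3.e-04 -1.e+00] F [-1.64  1.64  6.93] Tq [0.19 0.13 0.08] op 49.2 g 32.9 q6 1.0
```

>>> step_arm(
  commands=[
    [40, [0, 0, -40], 0],
    [40, [0, 0, -80], -10],
    [40, [70, -170, -80], -88],
    [40, [70, -170, -80], -88],
    [40, [70, -170, -80], -88],
    [40, [70, -170, -80], -88],
    [40, [70, -170, -80], -88],
    [40, [70, -170, -80], -88],
    [40, [70, -170, -80], -88],
    [40, [70, -170, -80], -88],
    [40, [70, -170, -80], -88],
    [40, [70, -170, -80], -88],
  ],
)

```text
t: 6.7
tool_pos: [0.5035, 0.0016, 0.2567]
tool_rot: [2.218, 2.224, 0.0]
contact_force: [0.4, 0.8, -0.6]
opening: 0.0494
grip_force: 32.3
```

```bash
python3 -c "
from h import *
st(); im=snap('scene','s3.png'); snap('top','t3.png')
o=monitor.get_obs(); p=np.array(o['tool_pos']); q=proj('scene',p-[0,0,.155]).astype(int); print(q)
u,v=max(q[0]-100,0),max(q[1]-75,0)
print(u,v); c=cv2.imread('pics/s3.png')[v:v+150,u:u+200]; cv2.imwrite('pics/s3c.png',cv2.resize(c,None,fx=4,fy=4,interpolation=2))"
```

```text
t 6.7 p [503.5   1.6 256.7] yaw 90.16 zax [ 1.e-04  0.e+00 -1.e+00] F [ 0.37  0.78 -0.61] Tq [ 0.04 -0.02  0.01] op 49.4 g 32.3 q6 -0.15
[333 166]
233 91
```

View pics/s3c.png

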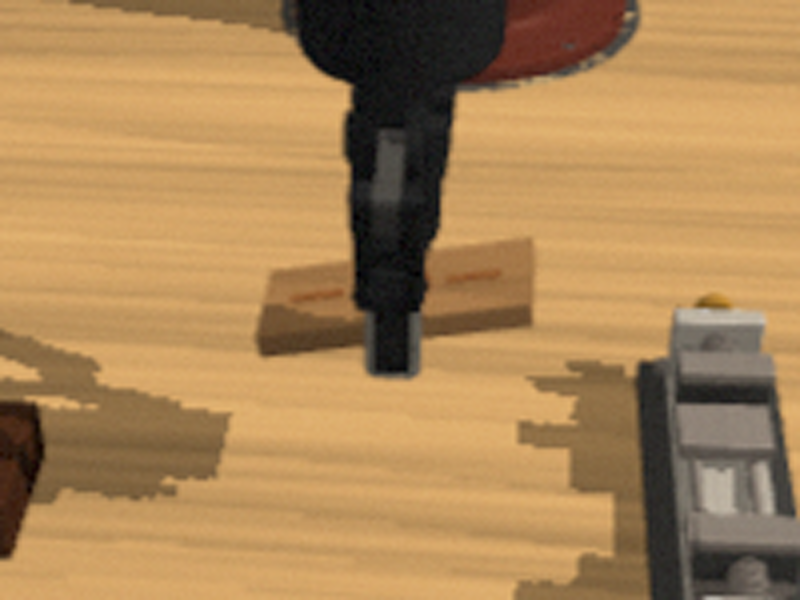

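```bash
python3 -c "
from h import *
K,T=cam('scene')
def rx(x,y,X):
    d=T[:3,:3]@np.linalg.inv(K)@np.array([233+x/4-.375,91+y/4-.375,1.]); o=T[:3,3]; return o+d*(X-o[0])/d[0]
a=[rx(*p,.5285) for p in [(262,356),(531,325),(258,336),(531,307)]]
print(np.round(a,4)); 
for i in(0,2):
    d=a[i+1]-a[i]; print(np.linalg.norm(d),np.arctan2(d[2],d[1]))
print('mid',(a[0]+a[1]+a[2]+a[3])/4)
"
```

```text
[[ 0.5285 -0.0525  0.0908]
 [ 0.5285  0.054   0.1119]
 [ 0.5285 -0.0537  0.1003]
 [ 0.5285  0.0535  0.1201]]
0.10856878413309372 0.1955839114021402
0.10901817073209268 0.18250107397968054
mid [5.28500000e-01 3.15095761e-04 1.05809460e-01]
```

The held blank is slanted about 0.19 rad, with front lower edge (262,356) to (531,325) in the crop. That is a little low, so I'll go back to the riser for slightly more.

>>> step_arm(
  commands=[
    [40, [-173, -51, 30], 88],
    [40, [-173, -51, 30], 88],
    [40, [-173, -51, 30], 88],
    [40, [-173, -51, 30], 88],
    [40, [-173, -51, 30], 88],
    [40, [-173, -51, 30], 88],
    [40, [-173, -51, 30], 88],
    [40, [-173, -51, 30], 88],
    [40, [-173, -51, 30], 88],
    [40, [-173, -51, 60], 88],
    [40, [-173, -51, 70], 88],
    [40, [-173, -51, 72], 88],
  ],
)

```text
t: 8.3
tool_pos: [0.4527, -0.1715, 0.184]
tool_rot: [-3.14, -0.062, 0.003]
contact_force: [0.7, -0.1, -0.5]
opening: 0.0496
grip_force: 32.3
```

```bash
python3 -c "
from h import *
st()"
```

```text
t 8.3 p [ 452.7 -171.5  184. ] yaw 2.24 zax [-1.6e-03  9.0e-04 -1.0e+00] F [ 0.74 -0.1  -0.47] Tq [ 0.02 -0.01 -0.02] op 49.6 g 32.3 q6 1.02
```

>>> step_arm(
  commands=[
    [40, [0, 0, 2], 0],
    [40, [0, 0, 4], 0],
    [40, [0, 0, 5], 0],
    [40, [0, 0, 6], 0],
    [40, [0, 0, 6], 0],
  ],
)

```text
t: 8.93
tool_pos: [0.4536, -0.1719, 0.1801]
tool_rot: [3.14, 0.061, 0.001]
contact_force: [-3.9, 2.3, 8.0]
opening: 0.0496
grip_force: 33.2
```

```bash
python3 -c "
from h import *
st()"
```

```text
t 8.925 p [ 453.6 -171.9  180.1] yaw 2.21 zax [ 9.e-04 -5.e-04 -1.e+00] F [-3.91  2.33  8.02] Tq [0.25 0.3  0.01] op 49.6 g 33.2 q6 1.02
```

>>> step_arm(
  commands=[
    [40, [0, 0, 1], 0],
    [40, [0, 0, 2], 0],
    [40, [0, 0, 2], 0],
  ],
)

```text
t: 9.3
tool_pos: [0.4537, -0.1719, 0.1783]
tool_rot: [3.14, 0.061, 0.002]
contact_force: [-2.9, 2.0, 7.5]
opening: 0.0492
grip_force: 33.7
```

```bash
python3 -c "
from h import *
st()"
```

```text
t 9.3 p [ 453.7 -171.9  178.3] yaw 2.21 zax [ 1.4e-03 -5.0e-04 -1.0e+00] F [-2.92  1.95  7.52] Tq [0.31 0.19 0.04] op 49.2 g 33.7 q6 1.02
```

>>> step_arm(
  commands=[
    [40, [0, 0, -40], 0],
    [40, [0, 0, -80], -10],
    [40, [56, -171, -80], -88],
    [40, [56, -171, -80], -88],
    [40, [56, -171, -80], -88],
    [40, [56, -171, -80], -88],
    [40, [56, -171, -80], -88],
    [40, [56, -171, -80], -88],
    [40, [56, -171, -80], -88],
    [40, [56, -171, -80], -88],
    [40, [56, -171, -80], -88],
    [40, [56, -171, -80], -88],
  ],
)

```text
t: 10.8
tool_pos: [0.5024, 0.0014, 0.2567]
tool_rot: [-2.218, -2.225, 0.0]
contact_force: [-0.4, 0.3, -0.4]
opening: 0.0497
grip_force: 32.7
```

```bash
python3 -c "
from h import *
st(); im=snap('scene','s4.png')
c=cv2.imread('pics/s4.png')[130:205,273:393]; cv2.imwrite('pics/s4c.png',cv2.resize(c,None,fx=6,fy=6,interpolation=2))"
```

```text
t 10.8 p [502.4   1.4 256.7] yaw 90.16 zax [-0. -0. -1.] F [-0.36  0.33 -0.43] Tq [-0.   -0.01 -0.01] op 49.7 g 32.7 q6 -0.15
```

View pics/s4c.png

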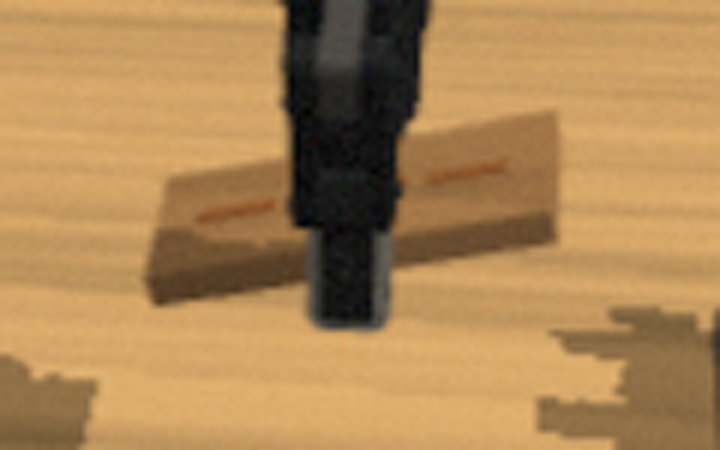

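```bash
python3 -c "
from h import *
K,T=cam('scene')
def rx(x,y,X):
    d=T[:3,:3]@np.linalg.inv(K)@np.array([273+x/6-.42,130+y/6-.42,1.]); o=T[:3,3]; return o+d*(X-o[0])/d[0]
a=[rx(*p,.5275) for p in [(153,306),(556,242),(146,280),(556,212)]]
print(np.round(a,4)); 
for i in(0,2):
    d=a[i+1]-a[i]; print(np.linalg.norm(d),np.arctan2(d[2],d[1]))
print('mid',(a[0]+a[1]+a[2]+a[3])/4)
"
```

```text
[[ 0.5275 -0.0528  0.0883]
 [ 0.5275  0.0536  0.1149]
 [ 0.5275 -0.0544  0.0965]
 [ 0.5275  0.053   0.1239]]
0.10969470311059845 0.24483445713313604
0.11084829898926017 0.2495748300023205
mid [ 5.27500000e-01 -1.44785027e-04  1.05891775e-01]
```

>>> step_arm(
  commands=[
    [40, [141, 32, 0], 89],
    [40, [141, 32, 0], 89],
    [40, [141, 32, 0], 89],
    [40, [141, 32, 0], 89],
    [40, [141, 32, 0], 89],
    [40, [141, 32, 0], 89],
    [40, [141, 32, 0], 89],
    [40, [141, 32, 0], 89],
    [40, [141, 32, 0], 89],
    [40, [141, 32, 0], 89],
    [40, [141, 32, 20], 89],
    [40, [141, 32, 30], 89],
  ],
  squeeze=40,
)

```text
t: 12.35
tool_pos: [0.5331, 0.1424, 0.2243]
tool_rot: [3.141, 0.034, -0.005]
contact_force: [-0.4, 0.1, -0.8]
opening: 0.049
grip_force: 43.9
```

```bash
python3 -c "
from h import *
st(); snap('scene','s5.png')
c=cv2.imread('pics/s5.png')[120:270,350:490]; a=cv2.resize(c,None,fx=3.9,fy=3.9,interpolation=2)
cv2.imwrite('pics/s5c.png',a)"
```

```text
t 12.35 p [533.1 142.4 224.3] yaw 1.23 zax [-3.1e-03 -4.0e-04 -1.0e+00] F [-0.37  0.13 -0.78] Tq [-0.02  0.06 -0.  ] op 49.0 g 43.9 q6 1.68
```

View pics/s5c.png

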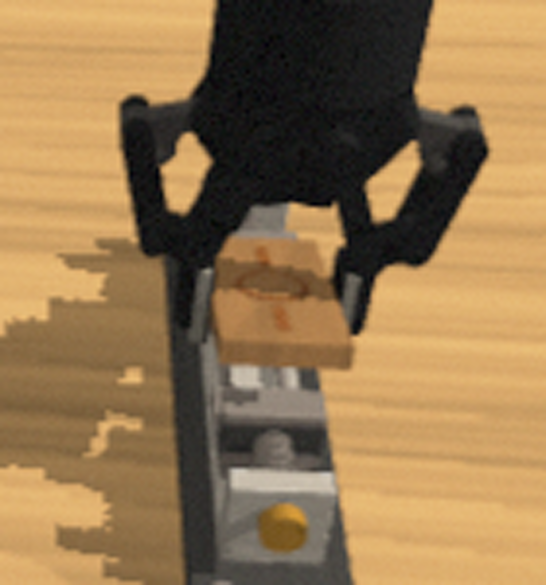

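```bash
python3 -c "
from h import *
g=lambda x,y:(350+x/3.9-.37,120+y/3.9-.37)
print('blank end',[ray('scene',g(*p),.082).round(4) for p in [(222,365),(353,368)]])
print('lip',[ray('scene',g(*p),.054).round(4) for p in [(217,418),(330,423),(218,388),(318,391)]])
print('endblock',[ray('scene',g(*p),.051).round(4) for p in [(230,470),(333,473),(230,490),(334,492)]])
"
```

```text
blank end [array([0.5877, 0.1187, 0.082 ]), array([0.585 , 0.1681, 0.082 ])]
lip [array([0.5861, 0.1202, 0.054 ]), array([0.585, 0.164, 0.054]), array([0.5674, 0.1212, 0.054 ]), array([0.5656, 0.1608, 0.054 ])]
endblock [array([0.6128, 0.1246, 0.051 ]), array([0.6108, 0.1635, 0.051 ]), array([0.6241, 0.1241, 0.051 ]), array([0.6215, 0.163 , 0.051 ])]
```

>>> step_arm(
  commands=[
    [40, [1, 1, 8], 0],
    [40, [1, 1, 14], 0],
    [40, [1, 1, 17], 0],
    [40, [1, 1, 18], 0],
    [40, [1, 1, 18], 0],
  ],
)

```text
t: 13.02
tool_pos: [0.5351, 0.1415, 0.2089]
tool_rot: [-3.141, -0.033, -0.001]
contact_force: [0.5, -0.8, -0.6]
opening: 0.0492
grip_force: 43.9
```

```bash
python3 -c "
from h import *
st()"
```

```text
t 13.025 p [535.1 141.5 208.9] yaw 1.2 zax [ 4.e-04  1.e-04 -1.e+00] F [ 0.47 -0.84 -0.63] Tq [0.01 0.05 0.01] op 49.2 g 43.9 q6 1.67
```

>>> step_arm(
  commands=[
    [40, [0, 0, 1.5], 0],
    [40, [0, 0, 3], 0],
    [40, [0, 0, 3], 0],
  ],
)

```text
t: 13.4
tool_pos: [0.5349, 0.1415, 0.2056]
tool_rot: [3.141, 0.033, -0.0]
contact_force: [0.4, -0.8, -0.6]
opening: 0.049
grip_force: 43.9
```

>>> step_arm(
  commands=[
    [40, [0, 0, 1], 0],
    [40, [0, 0, 1], 0],
  ],
)

```text
t: 13.65
tool_pos: [0.5351, 0.1415, 0.205]
tool_rot: [-3.141, -0.033, -0.0]
contact_force: [-0.8, 0.7, 1.9]
opening: 0.0489
grip_force: 44.1
```

>>> step_arm(
  commands=[
    [40, [0, 0, 1], 0],
    [40, [0, 0, 1], 0],
  ],
)

```text
t: 13.9
tool_pos: [0.5353, 0.1415, 0.2044]
tool_rot: [-3.141, -0.033, -0.001]
contact_force: [-1.0, -0.2, 4.5]
opening: 0.049
grip_force: 44.4
```

>>> step_arm(
  commands=[
    [40, [0, 0, -2.6], 0],
    [40, [-3, 0, -2.6], 0],
    [40, [-6, 0, -2.6], 0],
    [40, [-7, 0, -2.6], 0],
    [40, [-7, 0, -2.6], 0],
  ],
)

```text
t: 14.52
tool_pos: [0.5278, 0.1413, 0.2061]
tool_rot: [3.141, 0.033, -0.0]
contact_force: [-0.3, -0.8, -1.4]
opening: 0.0494
grip_force: 43.9
```

>>> step_arm(
  commands=[
    [40, [-1, 0, 0], 0],
    [40, [-1, 0, 0], 0],
  ],
)

```text
t: 14.78
tool_pos: [0.5269, 0.1413, 0.2063]
tool_rot: [-3.141, -0.033, -0.0]
contact_force: [-0.1, -0.4, -0.6]
opening: 0.0491
grip_force: 43.9
```

>>> step_arm(
  commands=[
    [40, [-1, 0, 0], 0],
    [40, [-1, 0, 0], 0],
  ],
)

```text
t: 15.02
tool_pos: [0.5259, 0.1413, 0.2063]
tool_rot: [3.141, 0.033, -0.0]
contact_force: [-0.4, -0.4, -0.3]
opening: 0.0492
grip_force: 43.9
```

>>> step_arm(
  commands=[
    [40, [-1, 0, 0], 0],
    [40, [-1, 0, 0], 0],
  ],
)

```text
t: 15.28
tool_pos: [0.525, 0.1413, 0.2064]
tool_rot: [-3.141, -0.033, -0.001]
contact_force: [0.5, 0.6, -0.1]
opening: 0.0489
grip_force: 43.9
```

>>> step_arm(
  commands=[
    [40, [-1, 0, 0], 0],
    [40, [-1, 0, 0], 0],
  ],
)

```text
t: 15.52
tool_pos: [0.5244, 0.1413, 0.2067]
tool_rot: [-3.141, -0.033, -0.003]
contact_force: [3.7, -0.9, -1.9]
opening: 0.0494
grip_force: 43.8
```

>>> step_arm(
  commands=[
    [40, [-1, 0, 0], 0],
    [40, [-1, 0, 0], 0],
  ],
)

```text
t: 15.78
tool_pos: [0.5232, 0.1413, 0.2066]
tool_rot: [-3.141, -0.033, -0.002]
contact_force: [4.5, 0.2, -1.7]
opening: 0.0491
grip_force: 43.8
```

>>> step_arm(
  commands=[
    [40, [-1, 0, 0], 0],
    [40, [-1, 0, 0], 0],
  ],
)

```text
t: 16.02
tool_pos: [0.5221, 0.1412, 0.2065]
tool_rot: [-3.141, -0.033, -0.001]
contact_force: [3.3, -0.7, -0.4]
opening: 0.0493
grip_force: 43.8
```

>>> step_arm(
  commands=[
    [40, [-1, 0, 0], 0],
    [40, [-1, 0, 0], 0],
  ],
)

```text
t: 16.27
tool_pos: [0.5211, 0.1412, 0.2065]
tool_rot: [-3.141, -0.033, -0.001]
contact_force: [5.2, -0.2, -0.8]
opening: 0.049
grip_force: 43.8
```

>>> step_arm(
  commands=[
    [40, [-1, 0, 0], 0],
    [40, [-2, 0, 0], 0],
    [40, [-3, 0, 0], 0],
    [40, [-4, 0, 0], 0],
    [40, [-5, 0, 0], 0],
    [40, [-6, 0, 0], 0],
    [40, [-6, 0, 0], 0],
  ],
)

```text
t: 17.15
tool_pos: [0.5157, 0.1411, 0.2069]
tool_rot: [-3.141, -0.033, -0.005]
contact_force: [7.0, 0.1, -1.7]
opening: 0.0491
grip_force: 43.8
```

>>> step_arm(
  commands=[
    [40, [-1, 0, 0], 0],
    [40, [-2, 0, 0], 0],
    [40, [-3, 0, 0], 0],
    [40, [-4, 0, 0], 0],
    [40, [-4, 0, 0], 0],
  ],
)

```text
t: 17.77
tool_pos: [0.5121, 0.141, 0.2072]
tool_rot: [-3.141, -0.033, -0.008]
contact_force: [7.8, 0.2, -2.1]
opening: 0.049
grip_force: 43.8
```

```bash
python3 -c "
from h import *
st(); snap('scene','s6.png')
c=cv2.imread('pics/s6.png')[130:270,360:480]; a=cv2.resize(c,None,fx=4,fy=4,interpolation=2)
cv2.imwrite('pics/s6c.png',a)"
```

```text
t 17.775 p [512.1 141.  207.2] yaw 1.2 zax [ 5.1e-03  3.0e-04 -1.0e+00] F [ 7.8   0.19 -2.06] Tq [-0.08 -1.53  0.02] op 49.0 g 43.8 q6 1.68
```

View pics/s6c.png

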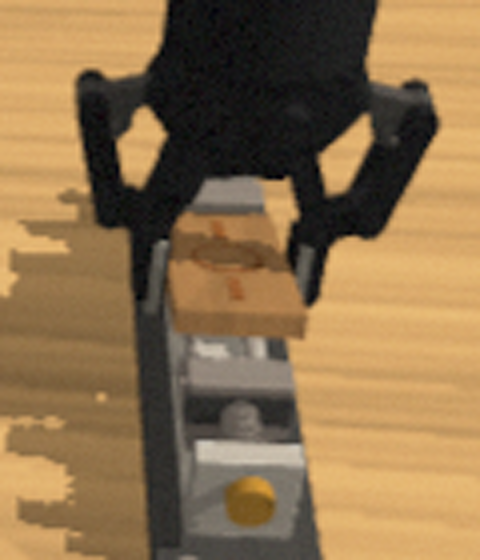

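```bash
python3 -c "
from h import *
g=lambda x,y:(360+x/4-.37,130+y/4-.37)
print('blank end',[ray('scene',g(*p),.065).round(4) for p in [(175,333),(305,338)]])
print('lip inner',[ray('scene',g(*p),.054).round(4) for p in [(188,361),(291,363)]])
"
```

```text
blank end [array([0.566 , 0.1167, 0.065 ]), array([0.5644, 0.1663, 0.065 ])]
lip inner [array([0.5692, 0.1229, 0.054 ]), array([0.5667, 0.1626, 0.054 ])]
```

>>> step_arm(
  commands=[
    [40, [-1, 0, 0], 0],
    [40, [-1.5, 0, 0], 0],
    [40, [-1.5, 0, 0], 0],
  ],
)

```text
t: 18.2
tool_pos: [0.5107, 0.1409, 0.2073]
tool_rot: [-3.141, -0.033, -0.009]
contact_force: [9.0, -0.2, -1.8]
opening: 0.0491
grip_force: 43.8
```

>>> step_arm(
  commands=[
    [40, [0, 0, 1], 0],
    [40, [0, 0, 2], 0],
    [40, [0, 0, 3], 0],
    [40, [0, 0, 4], 0],
    [40, [0, 0, 4], 0],
  ],
  squeeze=22,
)

```text
t: 18.82
tool_pos: [0.5117, 0.141, 0.2051]
tool_rot: [-3.141, -0.033, -0.012]
contact_force: [9.3, -0.1, 4.2]
opening: 0.0498
grip_force: 44.3
```

>>> step_arm(
  commands=[
    [40, [0, 0, 1], 0],
    [40, [0, 0, 2], 0],
    [40, [0, 0, 2], 0],
  ],
)

```text
t: 19.2
tool_pos: [0.5123, 0.1411, 0.2041]
tool_rot: [-3.141, -0.033, -0.014]
contact_force: [8.6, -1.5, 8.4]
opening: 0.0493
grip_force: 44.6
```

```bash
python3 -c "
from h import *
st()"
```

```text
t 19.2 p [512.3 141.1 204.1] yaw 1.2 zax [ 9.2e-03  5.0e-04 -1.0e+00] F [ 8.61 -1.5   8.45] Tq [-0.16 -0.95  0.02] op 49.3 g 44.6 q6 1.68
```

>>> step_arm(
  commands=[
    [40, [-1, 0, 1], 0],
    [40, [-1, 0, 1.5], 0],
    [40, [-1, 0, 1.5], 0],
  ],
)

```text
t: 19.58
tool_pos: [0.5116, 0.141, 0.203]
tool_rot: [-3.141, -0.033, -0.016]
contact_force: [8.5, -0.1, 8.5]
opening: 0.0493
grip_force: 44.8
```

```bash
python3 -c "
from h import *
st()"
```

```text
t 19.575 p [511.6 141.  203. ] yaw 1.2 zax [ 1.010e-02  6.000e-04 -9.999e-01] F [ 8.46 -0.07  8.52] Tq [-0.2  -0.96  0.01] op 49.3 g 44.8 q6 1.68
```

>>> step_arm(
  commands=[
    [40, [0, 0, 1], 0],
    [40, [0, 0, 2], 0],
    [40, [0, 0, 3], 0],
    [40, [0, 0, 3], 0],
  ],
)

```text
t: 20.08
tool_pos: [0.5115, 0.141, 0.1998]
tool_rot: [-3.141, -0.033, -0.015]
contact_force: [8.5, -0.6, 9.0]
opening: 0.0491
grip_force: 44.8
```

>>> step_arm(
  commands=[
    [40, [0, 0, 1], 0],
    [40, [0, 0, 2], 0],
    [40, [0, 0, 3], 0],
    [40, [0, 0, 3], 0],
  ],
)

```text
t: 20.58
tool_pos: [0.5114, 0.141, 0.1967]
tool_rot: [-3.141, -0.033, -0.015]
contact_force: [9.4, -0.6, 8.2]
opening: 0.0494
grip_force: 45.0
```

```bash
python3 -c "
from h import *
st()"
```

```text
t 20.575 p [511.4 141.  196.7] yaw 1.2 zax [ 9.7e-03  6.0e-04 -1.0e+00] F [ 9.4  -0.57  8.2 ] Tq [-0.1  -0.97  0.07] op 49.4 g 45.0 q6 1.68
```

>>> step_arm(
  commands=[
    [40, [0, 0, 1], 0],
    [40, [0, 0, 2], 0],
    [40, [0, 0, 2], 0],
  ],
)

```text
t: 20.95
tool_pos: [0.5114, 0.1411, 0.1947]
tool_rot: [-3.141, -0.033, -0.015]
contact_force: [9.4, -1.0, 8.4]
opening: 0.049
grip_force: 45.1
```

>>> step_arm(
  commands=[
    [40, [0, 0, 1], 0],
    [40, [0, 0, 2], 0],
    [40, [0, 0, 2], 0],
  ],
)

```text
t: 21.32
tool_pos: [0.5114, 0.1411, 0.1926]
tool_rot: [-3.141, -0.033, -0.014]
contact_force: [9.1, -0.7, 7.9]
opening: 0.0492
grip_force: 45.2
```

```bash
python3 -c "
from h import *
st()
im=snap('scene','s7.png'); c=im[130:270,360:480].astype(float); print('z pred end px', proj('scene',[.565,.143,.036]),proj('scene',[.565,.143,.046]))
# column profile through the blank end at the blank's middle
for v in range(205,228): print(v, im[v,412:420].mean(0).round(0))
"
```

```text
t 21.325 p [511.4 141.1 192.6] yaw 1.2 zax [ 9.2e-03  7.0e-04 -1.0e+00] F [ 9.14 -0.71  7.95] Tq [-0.1  -0.94  0.08] op 49.2 g 45.2 q6 1.68
z pred end px [417.9406803  227.66136368] [418.82716277 222.85985481]
205 [169. 118.  68.]
206 [156.  99.  53.]
207 [167. 116.  68.]
208 [173. 124.  75.]
209 [171. 120.  70.]
210 [169. 115.  65.]
211 [168. 114.  64.]
212 [167. 113.  64.]
213 [169. 115.  66.]
214 [170. 116.  66.]
215 [168. 114.  65.]
216 [167. 112.  63.]
217 [167. 115.  66.]
218 [177. 127.  77.]
219 [172. 133.  92.]
220 [155. 136. 118.]
221 [147. 136. 124.]
222 [149. 137. 125.]
223 [147. 134. 122.]
224 [147. 134. 121.]
225 [149. 136. 124.]
226 [136. 124. 112.]
227 [102.  92.  84.]
```

>>> step_arm(
  commands=[
    [40, [0, 0, 1], 0],
    [40, [0, 0, 1], 0],
  ],
)

```text
t: 21.62
tool_pos: [0.5114, 0.1411, 0.1916]
tool_rot: [-3.141, -0.033, -0.014]
contact_force: [9.4, -1.5, 8.0]
opening: 0.049
grip_force: 45.3
```

>>> step_arm(
  commands=[
    [40, [0, 0, 1], 0],
    [40, [0, 0, 1], 0],
  ],
)

```text
t: 21.88
tool_pos: [0.5117, 0.1411, 0.1912]
tool_rot: [-3.141, -0.033, -0.016]
contact_force: [8.2, 0.5, 10.4]
opening: 0.0492
grip_force: 45.6
```

```bash
python3 -c "
from h import *
st()"
```

```text
t 21.875 p [511.7 141.1 191.2] yaw 1.2 zax [ 1.020e-02  8.000e-04 -9.999e-01] F [ 8.17  0.5  10.4 ] Tq [-0.19 -0.95 -0.05] op 49.2 g 45.6 q6 1.68
```

>>> step_arm(
  commands=[
    [40, [0, 0, 0.8], 0],
    [40, [0, 0, 0.8], 0],
  ],
)

```text
t: 22.12
tool_pos: [0.512, 0.1412, 0.1912]
tool_rot: [-3.141, -0.033, -0.017]
contact_force: [6.5, -1.0, 14.8]
opening: 0.049
grip_force: 46.0
```

```bash
python3 -c "
from h import *
st()"
```

```text
t 22.125 p [512.  141.2 191.2] yaw 1.2 zax [ 1.070e-02  8.000e-04 -9.999e-01] F [ 6.55 -0.95 14.82] Tq [-0.2  -0.67 -0.02] op 49.0 g 46.0 q6 1.68
```

>>> step_arm(
  commands=[
    [40, [0, 0, -1.5], 0],
    [40, [0, 0, -2.2], 0],
    [40, [1.5, 0, -2.2], 0],
    [40, [3, 0, -2.2], 0],
    [40, [4, 0, -2.2], 0],
    [40, [4, 0, -2.2], 0],
  ],
)

```text
t: 22.88
tool_pos: [0.5147, 0.1412, 0.1912]
tool_rot: [-3.141, -0.033, -0.011]
contact_force: [8.0, 0.5, 6.1]
opening: 0.0492
grip_force: 45.3
```

>>> step_arm(
  commands=[
    [40, [1, 0, 0], 0],
    [40, [2, 0, 0], 0],
    [40, [3, 0, 0], 0],
    [40, [3, 0, 0], 0],
  ],
)

```text
t: 23.38
tool_pos: [0.5175, 0.1413, 0.1912]
tool_rot: [-3.141, -0.033, -0.009]
contact_force: [6.9, -0.5, 7.1]
opening: 0.0493
grip_force: 45.4
```

```bash
python3 -c "
from h import *
st()"
```

```text
t 23.375 p [517.5 141.3 191.2] yaw 1.2 zax [ 5.8e-03  7.0e-04 -1.0e+00] F [ 6.89 -0.46  7.14] Tq [ 0.01 -0.56  0.06] op 49.3 g 45.4 q6 1.68
```

>>> step_arm(
  commands=[
    [40, [1, 0, 0], 0],
    [40, [2, 0, 0], 0],
    [40, [2.5, 0, 0], 0],
    [40, [2.5, 0, 0], 0],
  ],
)

```text
t: 23.88
tool_pos: [0.5194, 0.1414, 0.1912]
tool_rot: [-3.141, -0.033, -0.005]
contact_force: [2.7, -0.7, 11.6]
opening: 0.0493
grip_force: 45.8
```

>>> step_arm(
  commands=[
    [40, [1, 0, -0.3], 0],
    [40, [1.5, 0, -0.5], 0],
    [40, [1.5, 0, -0.5], 0],
  ],
)

```text
t: 24.25
tool_pos: [0.5205, 0.1414, 0.1912]
tool_rot: [-3.141, -0.033, -0.002]
contact_force: [1.2, -0.0, 10.4]
opening: 0.0494
grip_force: 45.7
```

```bash
python3 -c "
from h import *
st()"
```

```text
t 24.25 p [520.5 141.4 191.2] yaw 1.2 zax [ 1.5e-03  3.0e-04 -1.0e+00] F [ 1.24 -0.05 10.36] Tq [-0.07  0.17 -0.02] op 49.4 g 45.7 q6 1.68
```

>>> step_arm(
  commands=[
    [40, [0.5, 0, -1], 0],
    [40, [0.7, 0, -1.8], 0],
    [40, [0.7, 0, -1.8], 0],
  ],
)

```text
t: 24.62
tool_pos: [0.5203, 0.1414, 0.1913]
tool_rot: [-3.141, -0.033, 0.0]
contact_force: [1.2, 0.1, 6.8]
opening: 0.049
grip_force: 45.2
```

```bash
python3 -c "
from h import *
st()"
```

```text
t 24.625 p [520.3 141.4 191.3] yaw 1.2 zax [-3.e-04  3.e-04 -1.e+00] F [1.15 0.07 6.79] Tq [ 0.03 -0.01  0.05] op 49.0 g 45.2 q6 1.68
```

>>> step_arm(
  commands=[
    [40, [0, 0, -1], 0],
    [62, [0, 0, -1], 0],
    [70, [0, 0, -1], 0],
    [80, [0, 0, -1], 0],
    [80, [0, 0, -1], 0],
    [80, [0, 0, -1], 0],
  ],
)

```text
t: 25.38
tool_pos: [0.5201, 0.1412, 0.1914]
tool_rot: [3.141, 0.033, -0.0]
contact_force: [-0.1, 0.2, 0.7]
opening: 0.0683
grip_force: 0.0
```

```bash
python3 -c "
from h import *
st()"
```

```text
t 25.375 p [520.1 141.2 191.4] yaw 1.2 zax [-2.e-04 -0.e+00 -1.e+00] F [-0.08  0.19  0.68] Tq [-0.01  0.03  0.03] op 68.3 g 0.0 q6 1.68
```

>>> step_arm(
  commands=[
    [80, [0, 0, -15], 0],
    [80, [0, 0, -60], 0],
    [80, [0, 0, -120], 0],
    [80, [0, 150, -150], 0],
    [80, [0, 200, -150], 0],
    [80, [0, 250, -150], 0],
    [80, [0, 250, -150], 0],
    [80, [0, 250, -150], 0],
  ],
)

```text
t: 26.38
tool_pos: [0.5254, -0.1123, 0.3436]
tool_rot: [3.14, 0.024, 0.004]
contact_force: [-0.2, 0.7, 0.3]
opening: 0.0684
grip_force: 0.0
```

```bash
python3 -c "
from h import *
st(); snap('scene','s8.png'); snap('top','t8.png')
f=lambda im,u,v,w,h,k:cv2.resize(im[v:v+h,u:u+w],None,fx=k,fy=k,interpolation=2)
a=f(cv2.imread('pics/s8.png'),385,160,65,130,4); b=f(cv2.imread('pics/t8.png'),180,230,70,130*0+190,3)
C=np.zeros((580,500,3),np.uint8); C[:a.shape[0],:a.shape[1]]=a; C[:b.shape[0],270:270+b.shape[1]]=cv2.convertScaleAbs(b,alpha=1.6)
cv2.imwrite('pics/c8.png',C)"
```

```text
t 26.375 p [ 525.4 -112.3  343.6] yaw 0.86 zax [ 0.0027 -0.0016 -1.    ] F [-0.18  0.75  0.3 ] Tq [-0.05  0.01  0.06] op 68.4 g 0.0 q6 1.21
```

View pics/c8.png

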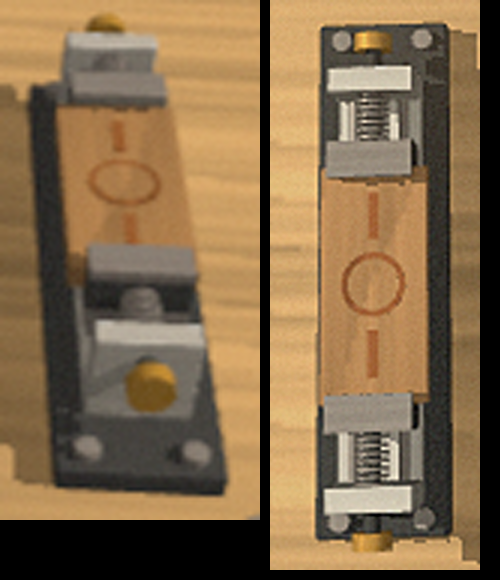

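The final picture shows both ends under the lips, the blank square, and the rosette at crop (373,284). I'll check the offset and hand in.

```bash
python3 -c "
from h import *
c=ray('top',(180+103/3-.33,230+284/3-.33),.045); print(c)
d=c[:2]-[.528,.1425]; a=np.radians(1.4); x=d@[np.cos(a),np.sin(a)]; y=d@[-np.sin(a),np.cos(a)]; print('off',x,y)
if abs(x)<.0105 and abs(y)<.008: print(finish_job())"
```

```text
[0.52170576 0.14287627 0.045     ]
off -0.006283172855341651 0.000529938058881833
the job is handed in; nothing more can be done
None
```

The blank is loaded in the holder and handed in at about 26 s of the 54 s allowed. It is released, with both ends under the lips, it looks level and square in the last pictures, and it sits about 6 mm off the plate's middle, within the 11 mm limit.

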